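Open the sprung lid of a specimen curing box

TASK

Open the small curing box on the bench: press its release tab down with the fingertips and let the lid spring up part way by itself, untouched. Then push the lid, without flinging it, over to its fully open stop so that it stays there, and draw back. Nothing needs to be grasped; leave the specimen, the jar and the crucible around the box where they stand.

Things in the scene. Friction and masses are not known exactly. Their poses are not given: they have to be found in the camera images.
- curing_box: White open-topped box fixed to the bench, 150 (x) x 180 (y) x 80 mm high, walls 6 mm, closed by a flat hinged lid. Origin: centre of its underside on the bench. Its z is up, its x points from the front (latch side) to the back (hinge side); the front faces roughly towards the robot (yaw within 0.4 rad).
- tab_pad (a point): Press point on the ribbed top of the black release tab, a level paddle 44 mm wide, at the box's front centre. It lies on the tab's centre line, 130 mm in front of the box's centre, 58.5 mm above the bench, 36 mm in front of the tab's level pivot (56 mm up), 16 mm from the paddle's free end. At the pivot a latch hook rises to 92 mm above the bench. Nothing is beneath the paddle. Moves with the tab.
- release_tab (a joint): Angle of the release tab in rad: 0 at rest, 0.26 fully down (about 9 mm at tab_pad). Its hook lets go of the lid at about 0.15. Sprung: about 1.5 N starts it and 5 N at tab_pad takes it to its stop; springs back when let go.
- lid (a joint): Lid angle, rad: 0 shut (start), 1.8 open stop (13 deg past upright). Once released, springs lift it to about 0.7 within a second and hold it there. Beyond that only its weight (0.12 to 0.19 kg) and a damped hinge resist: 1 to 2 N square to it near the front edge is enough. Past upright (1.57) it sinks slowly onto the stop and stays; let go earlier, it sinks back to 0.7.
- hinge (a point): Middle of the lid's hinge axis, which runs level along the box's y: 70 mm behind the box's centre, 79 mm above the bench. Fixed to the box.
- lid_edge (a point): Middle of the front edge of the lid's underside, 147 mm from the hinge axis; moves with the lid. Lid: 180 mm wide, 8 mm thick, underside 2 mm above the hinge axis when shut; a steel tongue 34 mm wide sticks out 13 mm more at mid-edge. Two thin spring arms lie under it, 60 mm either side of the middle, within 50 mm of the hinge.
- specimen_mid (a point): Centre of a loose black puck (mounted specimen), 40 mm diameter, 24 mm high, standing beside or in front of the box: leave alone.
- jar_mid (a point): Centre of a loose glass jar, 50 mm diameter, 60 mm high: leave alone.
- crucible_mid (a point): Centre of a loose white ceramic crucible, open cup, 52 mm diameter, 45 mm high: leave alone.

How it is judged:
By the outcome, as a careful person would: the job done as asked, in the order asked, and still so for the second after the job is handed in, with the robot touching nothing.
It also fails if it takes over 45 s, if anything falls off the work surface, if the arm or the gripper's body presses on something with over 40 N, if the wrist force passes 120 N, or if a joint passes its speed limit or range.

ROBOT

A 6-joint arm with a two-finger parallel gripper is mounted at the origin on the work surface. World frame = base frame: x ahead of the robot, y to its left, z up, the work surface at z = 0. Lengths are in mm, angles in rad, forces in N, time in s.
With the tool pointing down it reaches from about 325 to 775 mm from the base axis. Payload 9.3 kg.
Tool frame: the origin (TCP) lies between the finger pads; the fingertips stand 19 mm ahead of it and the grasp point (between the pads) is the TCP; x points along the fingers, y is the direction in which the jaws open and shut, and the axes are right-handed (so a half turn about x gives the same grasp; the last joint's range is limited). The gripper opens to 85 mm and grips with 20 to 120 N. Pads are 22 mm wide; open, the fingers measure 114 mm over their backs; the gripper's body (76 mm by 85 mm) begins 54 mm behind the grasp point. The pads swing forward as they close: fully open they stand 13 mm farther back than shut.
Start: joints at [1.019, 0.259, 0.021, 1.334, 0, 1.418], TCP at [213.573, 506.837, 250.279] pointing down, gripper open.
Joint ranges: [-3.04, 3.04], [-0.91, 1.82], [-1.04, 1.36], [-1.92, 1.95], [-1.52, 1.45], [-3.14, 3.14]. Speed limits (rad/s): [2.22, 2.22, 2.79, 3.14, 3.14, 3.14].

INTERFACE

Orientations are given as a rotation vector (axis times angle).
In Python, from plant import robot gives the robot as it stands.
- The arm moves only by the tool servo_tool, never from a script. Its argument "deltas" is a list that holds one entry, the list of rows, each a list of 6 numbers: the shift along the tool's x, y, z in cm, then the turn, a rotation vector about the tool's x, y, z in degrees. A call has 1 to 20 rows; each row is the pose to reach, as a shift and turn from the pose measured when the call began, along the tool's axes at that moment; what a row does not reach only later rows make up. A row lasts 1/12 s, in which the tool goes at most 41.7 mm and 7.16 degrees, less where a joint would pass 70% of its speed; a pose out of reach is approached as far as the arm can. A call with a gripper value outside its range is refused whole. "gripper" is the finger opening in cm, from 0 to 8.54, set as the call begins (left out, the last holds). The fingers move at their own pace and stop on an object; the grip force is fixed at half the most. Time passes only in rows, so rows that repeat a pose let the fingers close. It gives the time, the measured TCP pose, the force and the opening at its end, in the units of the state.
- robot.observe(): the state, without advancing time (a new reading comes with each control period).
- robot.snapshot(name): name is "scene" or "top"; returns the picture (420x560x3 uint8, red, green, blue); there is no depth.
- robot.get_calibration(name): a dict with "mtx" (3x3 intrinsics, pixels), "world_from_camera" (4x4, takes a point from camera to world coordinates). Camera axes: x right, y down, z forward; pixel columns grow to the right and rows downward; lengths in mm; the calibration is good to about 2 mm. A picture is of the moment at which its call begins. get_calibration takes no time and is no camera call.
- robot.hand_in(): hands the job in, once; it reports no verdict.
The state is a dict: "time_s": time; "q": joint angles; "qd": joint speeds; "joint_torque": joint torques, N m; "tcp_pos": TCP position; "tcp_rot": TCP orientation; "ft_force": force on the tool from outside, world axes, zero at the start; "torque": the same for the moment, N m; "opening": opening from 0.0 (shut) to 1.0 (fully open).
Only numpy, scipy, OpenCV 4.12 (cv2) and the standard library are available. Lean on these libraries where they do the work, as an engineer would, in place of code of your own. Each camera call takes 0.05 s, during which the arm holds its last target. There are 200 camera calls.

## Working session

There is one attempt and no reset: what is moved stays moved. The work goes in short steps, Python scripts to look and compute and a tool call to move; the robot and the scene stay as the last step left them, time stands still between calls to the robot, and variables do not carry over. Pictures are saved under pics/ and viewed, about 8 in all and at most 12, crops included, and the job is handed in when it is done.

Besides the shell and the picture viewer there is one more tool, called after "Emit:" as name(argument=value, ...), one argument or row to a line, values as JSON. servo_tool: Moves the arm, as the interface text tells. Its arguments: {"type":"object","properties":{"deltas":{"type":"array","items":{"type":"array","items":{"type":"array","items":{"type":"number"}}}},"gripper":{"type":"number"}},"required":["deltas"]}

```bash
mkdir -p pics; ls; python3 - <<'E'
from plant import robot
import cv2
for n in("scene","top"):
    cv2.imwrite(f"pics/{n}0.png",robot.snapshot(n)[:,:,::-1]); c=robot.get_calibration(n); print(c)
print(robot.observe())
E
```

```text
pics
{'mtx': array([[535.92598715,   0.        , 280.52869864],
       [  0.        , 535.92598715, 201.32651787],
       [  0.        ,   0.        ,   1.        ]]), 'world_from_camera': array([[ 5.02316325e-01,  7.01648146e-01, -5.05339676e-01,
         1.12587266e+03],
       [ 8.64594668e-01, -3.99165201e-01,  3.05193713e-01,
        -3.02855665e+02],
       [ 1.24245895e-02, -5.90217774e-01, -8.07148443e-01,
         1.00499799e+03],
       [ 0.00000000e+00,  0.00000000e+00,  0.00000000e+00,
         1.00000000e+00]])}
{'mtx': array([[450.43697525,   0.        , 280.28711837],
       [  0.        , 450.43697525, 212.53814149],
       [  0.        ,   0.        ,   1.        ]]), 'world_from_camera': array([[-1.68856834e-01, -9.62733043e-01,  2.11263952e-01,
         3.83541554e+02],
       [-9.85624467e-01,  1.66155621e-01, -3.06058846e-02,
         5.25103628e+01],
       [-5.63739673e-03, -2.13394933e-01, -9.76949754e-01,
         9.20445133e+02],
       [ 0.00000000e+00,  0.00000000e+00,  0.00000000e+00,
         1.00000000e+00]])}
{'time_s': 0.1, 'q': array([1.01944626e+00, 2.59150254e-01, 2.08367919e-02, 1.33370297e+00,
       1.08460006e-06, 1.41818773e+00]), 'qd': array([-0.00015035, -0.00103201,  0.00175382, -0.00147323,  0.00031584,
        0.00108866]), 'joint_torque': array([ 5.37858781e-03, -5.56694877e+01,  3.45070875e+01,  1.17110799e-02,
       -1.14930845e-04,  1.73773640e-05]), 'tcp_pos': array([213.42965818, 506.65221379, 249.71846911]), 'tcp_rot': array([ 0.3119091 ,  1.54849206, -0.31371745]), 'ft_force': array([ 0.57513304, -0.13779568, -0.00612867]), 'torque': array([ 0.03491494,  0.02290569, -0.00381003]), 'opening': 0.997306621011176}
```

View pics/scene0.png

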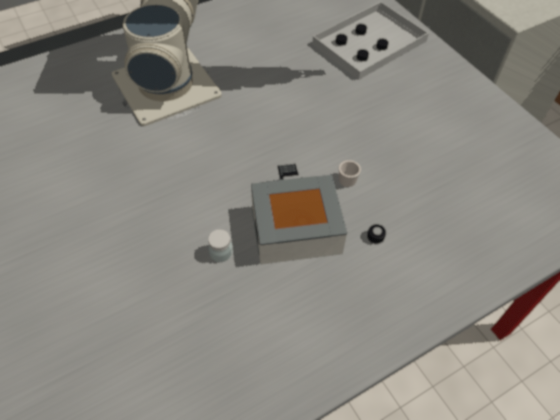

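View pics/top0.png

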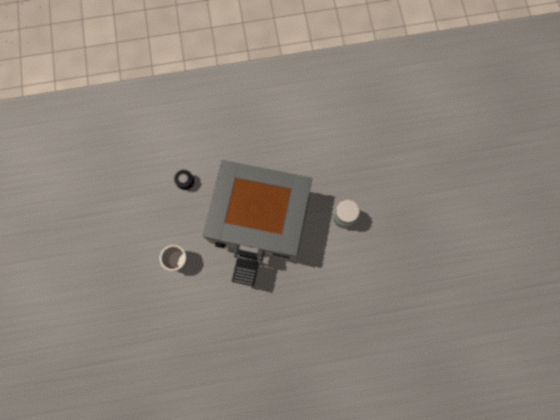

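Scene view: box at about (298,218), tab at (288,171), crucible (349,173), puck (376,233) and jar (220,243). Top view: lid corners about (221,162), (312,182), (296,256) and (206,239), with the paddle at about (246,272). The arm is out of view of the box. Next I measure.

```bash
cat > h.py <<'E'
import numpy as np,cv2
from plant import robot
def ray(n,p):
    c=robot.get_calibration(n);T=c["world_from_camera"];d=T[:3,:3]@np.linalg.solve(c["mtx"],[p[0],p[1],1]);return T[:3,3],d/np.linalg.norm(d)
def plane(n,p,z):
    o,d=ray(n,p);return o+d*(z-o[2])/d[2]
def tri(a,b):
    (o,d),(P,e)=ray("scene",a),ray("top",b)
    s=np.linalg.lstsq(np.c_[d,-e],P-o,rcond=None)[0];A=o+s[0]*d;B=P+s[1]*e
    return (A+B)/2,np.linalg.norm(A-B)
E
python3 - <<'E'
from h import *
np.set_printoptions(precision=1,suppress=True)
R={}
for n in("scene","top"):
    im=cv2.imread(f"pics/{n}0.png");hs=cv2.cvtColor(im,cv2.COLOR_BGR2HSV)
    m=cv2.inRange(hs,(3,150,80),(20,255,255)); m[:120]=0; m[300:]=0
    c=max(cv2.findContours(m,0,2)[0],key=cv2.contourArea)
    q=cv2.approxPolyDP(c,6,True)[:,0]; M=cv2.moments(c);R[n]=(M['m10']/M['m00'],M['m01']/M['m00'])
    W=np.array([plane(n,p,89) for p in q]);print(n,q.tolist(),R[n]);print(W, plane(n,R[n],89))
    x=[np.degrees(np.arctan2(*(W[(i+1)%len(W)]-W[i])[[1,0]])) for i in range(len(W))];print(np.array(x),[np.linalg.norm(W[(i+1)%len(W)]-W[i]).round() for i in range(len(W))])
    roi=(235,258,265,290) if n=="top" else (270,160,305,182)
    s=hs[roi[1]:roi[3],roi[0]:roi[2],2];b=(s<60).astype(np.uint8)
    c=max(cv2.findContours(b,0,2)[0],key=cv2.contourArea)+np.array(roi[:2]);r=cv2.minAreaRect(c);print("tab",r,[plane(n,p,58.5)for p in cv2.boxPoints(r)])
    if n=="top": 
        for k,p in dict(c1=(221,162),c2=(312,182),c3=(296,256),c4=(206,239)).items():print(k,plane(n,p,89))
    x0,y0,x1,y1=(240,145,390,250) if n=="scene" else (150,150,380,300)
    cv2.imwrite(f"pics/{n}crop.png",cv2.resize(im[y0:y1,x0:x1],None,fx=3.4,fy=3.4,interpolation=cv2.INTER_CUBIC))
print("tri orange",tri(R["scene"],R["top"]))
for k,a,b in(("jar top",(219,238),(347,211)),("puck",(376,232),(184,179)),("cruc",(350,168),(173,257))):print(k,*tri(a,b))
E
```

```text
scene [[318, 190], [270, 195], [275, 226], [325, 221]] (297.3437434936498, 208.3585259212992)
[[566.2 128.8  89. ]
 [526.8  32.4  89. ]
 [600.9   2.2  89. ]
 [641.3  98.   89. ]] [585.6  65.   89. ]
[-112.2  -22.1   67.1  157.7] [np.float64(104.0), np.float64(80.0), np.float64(104.0), np.float64(81.0)]
tab ((287.5, 172.5), (17.0, 11.0), 0.0) [array([475.1,  84.8,  58.5]), array([447.1, 101. ,  58.5]), array([466.4, 135. ,  58.5]), array([494.1, 118.3,  58.5])]
top [[236, 179], [226, 221], [280, 233], [289, 189]] (257.9149429995221, 205.67936377909754)
[[642.8  99.2  89. ]
 [564.7 130.   89. ]
 [524.8  33.6  89. ]
 [605.9   2.3  89. ]] [583.7  66.   89. ]
[ 158.5 -112.5  -21.1   69.1] [np.float64(84.0), np.float64(104.0), np.float64(87.0), np.float64(104.0)]
tab ((247.0, 272.0), (28.0, 22.0), 90.0) [array([496.4, 124.3,  58.5]), array([489.3,  82.7,  58.5]), array([436.9,  91.1,  58.5]), array([443.9, 132.1,  58.5])]
c1 [681.7 122.8  89. ]
c2 [612.1 -43.6  89. ]
c3 [477.3  11.7  89. ]
c4 [537.1 171.7  89. ]
tri orange (array([584.2,  66. ,  86.6]), np.float64(0.11211263624288317))
jar top [ 551.  -103.7   57.6] 0.4652376939046073
puck [683.7 210.4  17.9] 0.5097334692354486
cruc [521.5 247.5  45.3] 2.8667616610840323
```

View pics/topcrop.png

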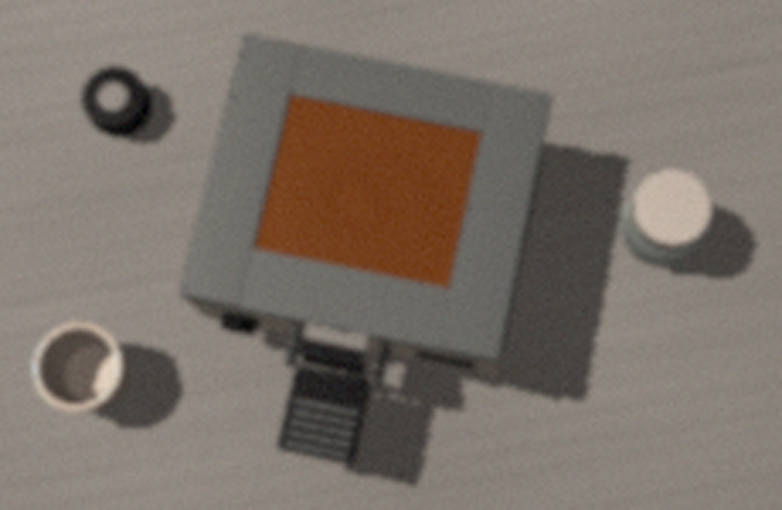

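View pics/scenecrop.png

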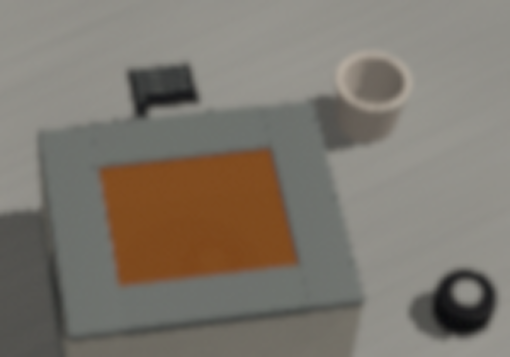

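The top crop shows the box with its black ribbed paddle, free end at about crop (315,457), and its shadow to the right. The jar, puck and crucible are clear of the path. The scene crop agrees. Next I fix the box frame and work out the poses.

```bash
cat >> h.py <<'E'
from scipy.spatial.transform import Rotation as Ro
YAW=-0.382; C=np.array([577,66.,0])
BX=np.array([np.cos(YAW),np.sin(YAW),0]);BY=np.array([-BX[1],BX[0],0]);BZ=np.array([0,0,1.])
def toolR(tilt,cur):  # tilt deg from straight down, towards box +x
    t=np.radians(tilt);x=np.sin(t)*BX-np.cos(t)*BZ
    o=[np.c_[x,s*BY,np.cross(x,s*BY)] for s in(1,-1)]
    return min(o,key=lambda R:Ro.from_matrix(cur.T@R).magnitude())
def delta(tilt,p,fwd,up):
    """row that brings tool point (fwd mm ahead of TCP, up mm to the upper side of fingers) to box point p"""
    s=robot.observe();cur=Ro.from_rotvec(s["tcp_rot"]).as_matrix();R=toolR(tilt,cur)
    t=np.radians(tilt);u=np.cos(t)*BX+np.sin(t)*BZ
    tcp=C+p[0]*BX+p[1]*BY+p[2]*BZ-fwd*R[:,0]-up*u
    return np.r_[cur.T@(tcp-s["tcp_pos"])/10,np.degrees(Ro.from_matrix(cur.T@R).as_rotvec())].round(2),tcp.round(1)
def rel(w): w=np.array(w)-C; return np.array([w@BX,w@BY,w[2]])
E
python3 - <<'E'
from h import *
np.set_printoptions(precision=1,suppress=True)
f=lambda p:(150+p[0]/3.4,150+p[1]/3.4)
g=lambda p:(240+p[0]/3.4,145+p[1]/3.4)
for p in((279,448),(352,466),(372,375),(303,368)):print("top tab",rel(plane("top",f(p),58.5)))
for p in((128,70),(190,65),(198,100)):print("scene tab",rel(plane("scene",g(p),58.5)))
print("tri end",[rel(tri(g(a),f(b))[0]) for a,b in (((128,70),(352,466)),((190,65),(279,448)))])
for p in((248,36),(552,96),(498,357),(184,296)):print("top lid",rel(plane("top",f(p),89)))
for p in((40,132),(318,104),(362,298),(70,337)):print("scene lid",rel(plane("scene",g(p),89)))
for p in((551,-104,0),(684,210,0),(521,247,0)):print(rel(p))
print(delta(40,(-133,0,100),19,-11))
E
```

```text
top tab [-142.    20.9   58.5]
top tab [-143.1  -21.1   58.5]
top tab [-91.3 -20.8  58.5]
top tab [-95.7  18.1  58.5]
scene tab [-138.1  -18.4   58.5]
scene tab [-136.9   23.9   58.5]
scene tab [-106.    24.3   58.5]
tri end [array([-142.8,  -19.2,   52.9]), array([-141.7,   23.3,   52.7])]
top lid [79.6 88.7 89. ]
top lid [ 80.9 -87.8  89. ]
top lid [-70.3 -88.   89. ]
top lid [-73.6  87.5  89. ]
scene lid [-69.4 -85.1  89. ]
scene lid [-68.1  95.5  89. ]
scene lid [81.8 91.5 89. ]
scene lid [ 85.1 -84.8  89. ]
[  39.2 -167.4    0. ]
[ 45.6 173.5   0. ]
[-119.4  147.1    0. ]
(array([ 12.8, -26.7,  36.9,  -0.9, -40. ,   0.4]), array([450.1, 117. , 121.6]))
```

```bash
echo 'C=C+4.5*BX+1.5*BY' >> h.py; python3 -c "
from h import *
print(delta(40,(-132,0,78),19,-11),C)"
```

```text
(array([ 15.03, -26.54,  37.49,  -0.9 , -40.01,   0.4 ]), array([455.7, 116.3,  99.6])) [581.7348098   65.71438466   0.        ]
```

Emit:
servo_tool(
  deltas=[
    [[3,-7,9,0,-10,0],[6,-13,19,0,-20,0],[9,-20,28,-0.5,-30,0],[12,-26.5,37.5,-0.9,-40,0.4],[12,-26.5,37.5,-0.9,-40,0.4],[12,-26.5,37.5,-0.9,-40,0.4],[12,-26.5,37.5,-0.9,-40,0.4],[12,-26.5,37.5,-0.9,-40,0.4],[12,-26.5,37.5,-0.9,-40,0.4],[12,-26.5,37.5,-0.9,-40,0.4],[12,-26.5,37.5,-0.9,-40,0.4],[12,-26.5,37.5,-0.9,-40,0.4],[12,-26.5,37.5,-0.9,-40,0.4],[12,-26.5,37.5,-0.9,-40,0.4],[12,-26.5,37.5,-0.9,-40,0.4],[12,-26.5,37.5,-0.9,-40,0.4],[12,-26.5,37.5,-0.9,-40,0.4],[12,-26.5,37.5,-0.9,-40,0.4],[12,-26.5,37.5,-0.9,-40,0.4],[12,-26.5,37.5,-0.9,-40,0.4]],
  ],
  gripper=0,
)

```text
time_s: 1.77
tcp_pos: [455.9, 117.3, 130.1]
tcp_rot: [0.166, 0.862, -0.356]
ft_force: [0.5, -0.4, 0.1]
opening: -0.0
```

```bash
python3 - <<'E'
from h import *
s=robot.observe();print(s["time_s"],s["q"].round(2),s["tcp_pos"],s["opening"],s["ft_force"])
print(delta(40,(-132,0,70),19,-11))
ims=[robot.snapshot(n)[:,:,::-1] for n in("scene","top")]
a=ims[0][60:270,150:400];b=ims[1][130:340,130:380]
cv2.imwrite("pics/a.png",cv2.resize(np.hstack([a,b]),None,fx=1.6,fy=1.6,interpolation=cv2.INTER_CUBIC))
E
```

```text
1.7667 [ 0.32 -0.   -0.87  0.13 -0.43  0.57] [455.94430777 117.25724732 130.0803791 ] -0.0004018061558048044 [ 0.5090895  -0.3610486   0.13870052]
(array([ 2.96, -0.09, -2.46,  0.05, -0.  , -0.04]), array([455.7, 116.3,  91.6]))
```

View pics/a.png

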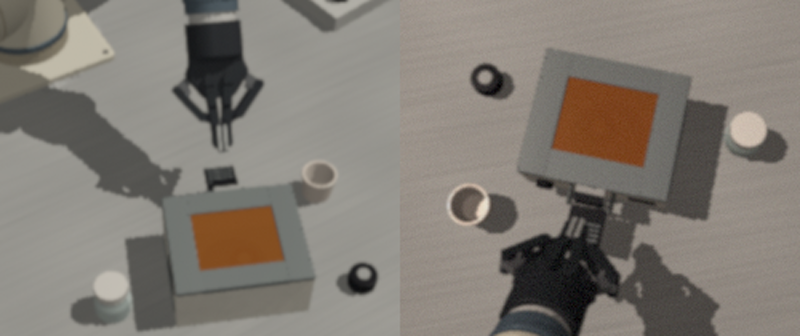

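The gripper is lined up over the paddle in both views. I lower it to just above.

Emit:
servo_tool(
  deltas=[
    [[0.7,0,-0.6,0,0,0],[1.5,-0.1,-1.2,0,0,0],[2.2,-0.1,-1.8,0,0,0],[2.9,-0.1,-2.4,0,0,0],[3.2,-0.1,-2.7,0,0,0],[3.4,-0.1,-2.85,0,0,0],[3.5,-0.1,-2.95,0,0,0],[3.5,-0.1,-2.95,0,0,0]],
  ],
)

```text
time_s: 2.53
tcp_pos: [455.6, 116.1, 84.3]
tcp_rot: [0.166, 0.862, -0.357]
ft_force: [-0.5, -0.0, -0.0]
opening: 0.002
```

```bash
python3 -c "
from h import *
s=robot.observe();print(s['time_s'],s['tcp_pos'],s['ft_force'],delta(40,(-132,0,54),19,-11),delta(40,(-132,0,50),19,-11))"
```

```text
2.5333 [455.58860463 116.13862815  84.28080354] [-0.53350856 -0.03089524 -0.01485602] (array([ 0.67,  0.02, -0.55,  0.02, -0.01, -0.02]), array([455.7, 116.3,  75.6])) (array([ 0.97,  0.02, -0.81,  0.02, -0.01, -0.02]), array([455.7, 116.3,  71.6]))
```

Emit:
servo_tool(
  deltas=[
    [[0.1,0,-0.08,0,0,0],[0.2,0,-0.17,0,0,0],[0.3,0,-0.25,0,0,0],[0.4,0,-0.33,0,0,0],[0.5,0,-0.42,0,0,0],[0.6,0,-0.5,0,0,0],[0.67,0,-0.56,0,0,0],[0.67,0,-0.56,0,0,0]],
  ],
)

```text
time_s: 3.2
tcp_pos: [455.6, 116.2, 75.4]
tcp_rot: [0.166, 0.862, -0.357]
ft_force: [-0.6, -0.6, 1.4]
opening: 0.006
```

Emit:
servo_tool(
  deltas=[
    [[0.1,0,-0.08,0,0,0],[0.2,0,-0.17,0,0,0],[0.3,0,-0.25,0,0,0],[0.38,0,-0.32,0,0,0],[0.46,0,-0.38,0,0,0],[0.46,0,-0.38,0,0,0]],
  ],
)

```text
time_s: 3.7
tcp_pos: [456.0, 116.1, 69.6]
tcp_rot: [0.167, 0.861, -0.357]
ft_force: [0.5, -0.7, 3.6]
opening: 0.002
```

Emit:
servo_tool(
  deltas=[
    [[0.1,0,-0.08,0,0,0],[0.19,0,-0.16,0,0,0],[0.19,0,-0.16,0,0,0],[0.19,0,-0.16,0,0,0],[0.19,0,-0.16,0,0,0],[0.19,0,-0.16,0,0,0],[0.19,0,-0.16,0,0,0],[0.19,0,-0.16,0,0,0],[0.19,0,-0.16,0,0,0],[0.19,0,-0.16,0,0,0]],
  ],
)

```text
time_s: 4.53
tcp_pos: [456.4, 116.1, 68.1]
tcp_rot: [0.167, 0.859, -0.357]
ft_force: [-8.2, 0.7, 17.8]
opening: 0.002
```

```bash
python3 - <<'E'
from h import *
ims=[robot.snapshot(n)[:,:,::-1] for n in("scene","top")]
a=ims[0][60:270,150:400];b=ims[1][130:340,130:380]
cv2.imwrite("pics/b.png",cv2.resize(np.hstack([a,b]),None,fx=1.6,fy=1.6,interpolation=cv2.INTER_CUBIC))
E
```

```text
(no output)
```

View pics/b.png

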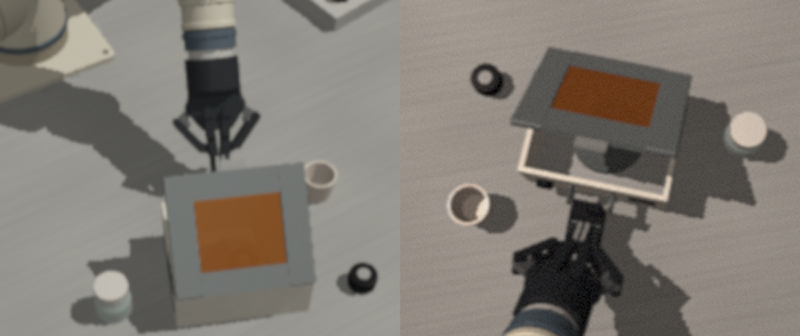

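Released: the top view shows the lid partly up (front edge now about (600,140)) with the box open below, and the scene view agrees. The fingers are still on the tab, which is at its stop. I lift off and measure the lid.

Emit:
servo_tool(
  deltas=[
    [[-0.5,0,0.4,0,0,0],[-1.1,0,0.9,0,0,0],[-2.2,0,1.4,0,0,0],[-3.2,0,1.5,0,0,0],[-4.2,0,1.6,0,0,0],[-5.2,0,1.7,0,0,0],[-5.2,0,1.7,0,0,0],[-5.2,0,1.7,0,0,0]],
  ],
)

```text
time_s: 5.3
tcp_pos: [437.2, 123.9, 118.8]
tcp_rot: [0.167, 0.859, -0.356]
ft_force: [1.2, -0.7, -0.6]
opening: -0.001
```

```bash
python3 - <<'E'
from h import *
s=robot.observe();print(s["time_s"],s["q"].round(2),s["tcp_pos"],s["ft_force"])
np.set_printoptions(precision=1,suppress=True);R={}
for n in("scene","top"):
    im=robot.snapshot(n)[:,:,::-1].copy();cv2.imwrite(f"pics/{n}1.png",im);hs=cv2.cvtColor(im,cv2.COLOR_BGR2HSV)
    m=cv2.inRange(hs,(3,150,50),(20,255,255)); m[:120]=0; m[300:]=0
    c=max(cv2.findContours(m,0,2)[0],key=cv2.contourArea)
    R[n]=cv2.approxPolyDP(c,6,True)[:,0];print(R[n].tolist())
# order corners by (robot-frame) correspondence: nearest triangulation gap
import itertools
P=[]
for b in R["top"]:
    a=min(R["scene"],key=lambda a:tri(a,b)[1]+ (0 if 0<tri(a,b)[0][2]<300 else 1e3)); p,g=tri(a,b);P.append(rel(p));print(a,b,P[-1],g)
P=np.array(P);i=np.argsort(P[:,0]);d=P[i[2:]].mean(0)-P[i[:2]].mean(0);print("lid angle",np.arctan2(-d[2],d[0]),P.mean(0))
for p in((-110,0,140),(-46,0,142)):print(delta(62,p,19,11))
E
```

```text
5.3 [ 0.35 -0.   -0.91  0.1  -0.45  0.61] [437.24094634 123.89882973 118.77563524] [ 1.18753068 -0.74268435 -0.56999837]
[[323, 181], [272, 187], [276, 227], [326, 223]]
[[225, 195], [284, 208], [290, 183], [236, 172]]
[323 181] [225 195] [ -7.   53.2 159.2] 1.8243432052915836
[272 187] [284 208] [ -7.5 -51.3 156.6] 0.07627857286738236
[276 227] [290 183] [ 53.8 -50.7 103.8] 1.6054676873989098
[326 223] [236 172] [54.8 53.3 99.1] 4.1188050598086
lid angle 0.7419429233244234 [ 23.5   1.1 129.7]
(array([ -0.1,   0. ,   3.2,  -0. , -21.9,  -0. ]), array([459.3, 114.9, 139.2]))
(array([  3.9,   0. ,   8.2,  -0. , -21.9,  -0. ]), array([518.7,  91. , 141.2]))
```

Lid at about 0.74 rad, untouched. I move under the front edge.

Emit:
servo_tool(
  deltas=[
    [[-0.1,0,0.8,0,-6,0],[-0.1,0,1.6,0,-12,0],[-0.1,0,2.4,0,-18,0],[-0.1,0,3.2,0,-21.9,0],[-0.1,0,3.2,0,-21.9,0],[0.7,0,4.2,0,-21.9,0],[1.7,0,5.4,0,-21.9,0],[2.7,0,6.7,0,-21.9,0],[3.5,0,7.7,0,-21.9,0],[3.9,0,8.2,0,-21.9,0],[3.9,0,8.2,0,-21.9,0],[3.9,0,8.2,0,-21.9,0]],
  ],
)

```text
time_s: 6.4
tcp_pos: [527.2, 97.9, 149.2]
tcp_rot: [0.093, 0.497, -0.384]
ft_force: [-0.4, 0.4, -0.1]
opening: -0.001
```

```bash
python3 - <<'E'
from h import *
s=robot.observe();print(s["time_s"],s["q"].round(2),s["tcp_pos"],s["ft_force"])
for t in np.arange(.5,1.83,.1):
    r=130;p=(70-r*np.cos(t)+2*0,0,79+r*np.sin(t)+2*np.cos(t));print(round(t,2),np.round(p),delta(62,p,19,11)[0].tolist())
E
```

```text
6.4 [ 0.32  0.17 -1.04 -0.58 -0.62  0.39] [527.16940186  97.85130024 149.19263015] [-0.41109891  0.43302287 -0.12994252]
0.5 [-44.   0. 143.] [0.04, -0.95, -0.77, -0.0, -0.8, 0.61]
0.6 [-37.   0. 154.] [0.11, -0.95, 0.52, -0.0, -0.8, 0.61]
0.7 [-29.   0. 164.] [0.31, -0.94, 1.79, -0.0, -0.8, 0.61]
0.8 [-21.   0. 174.] [0.63, -0.94, 3.04, -0.0, -0.8, 0.61]
0.9 [-11.   0. 182.] [1.08, -0.94, 4.25, -0.0, -0.8, 0.61]
1.0 [ -0.   0. 189.] [1.65, -0.93, 5.41, -0.0, -0.8, 0.61]
1.1 [ 11.   0. 196.] [2.34, -0.92, 6.5, -0.0, -0.8, 0.61]
1.2 [ 23.   0. 201.] [3.13, -0.91, 7.52, -0.0, -0.8, 0.61]
1.3 [ 35.   0. 205.] [4.02, -0.9, 8.46, -0.0, -0.8, 0.61]
1.4 [ 48.   0. 207.] [5.0, -0.89, 9.3, -0.0, -0.8, 0.61]
1.5 [ 61.   0. 209.] [6.07, -0.88, 10.04, -0.0, -0.8, 0.61]
1.6 [ 74.   0. 209.] [7.2, -0.87, 10.68, -0.0, -0.8, 0.61]
1.7 [ 87.   0. 208.] [8.4, -0.86, 11.19, -0.0, -0.8, 0.61]
1.8 [100.   0. 205.] [9.64, -0.84, 11.59, -0.0, -0.8, 0.61]
```

Joint 3 reached the end of its range, so I use less tilt (52°) for the push.

```bash
python3 - <<'E'
from h import *
s=robot.observe();print(s["q"].round(4))
for t in (.45,.5,.55,.6):
    r=130;p=(70-r*np.cos(t),0,79+r*np.sin(t)+2*np.cos(t));print(round(t,2),np.round(p),delta(52,p,19,11)[0].tolist())
E
```

```text
[ 0.3249  0.1677 -1.0417 -0.5784 -0.6154  0.3933]
0.45 [-47.   0. 137.] [-0.11, -0.95, -1.07, -0.06, 9.2, 0.61]
0.5 [-44.   0. 143.] [-0.12, -0.95, -0.43, -0.06, 9.2, 0.61]
0.55 [-41.   0. 149.] [-0.11, -0.95, 0.22, -0.06, 9.2, 0.61]
0.6 [-37.   0. 154.] [-0.06, -0.95, 0.86, -0.06, 9.2, 0.61]
```

Emit:
servo_tool(
  deltas=[
    [[-0.1,-0.4,-0.2,0,5,0.3],[-0.1,-0.95,-0.4,0,9.2,0.6],[-0.1,-0.95,-0.4,0,9.2,0.6],[-0.1,-0.95,-0.4,0,9.2,0.6]],
  ],
)

```text
time_s: 6.73
tcp_pos: [521.3, 90.1, 147.8]
tcp_rot: [0.129, 0.65, -0.369]
ft_force: [-0.0, 0.5, 0.1]
opening: -0.001
```

```bash
python3 - <<'E'
from h import *
s=robot.observe();print(s["time_s"],s["q"].round(4),s["tcp_pos"],s["ft_force"])
for t in np.arange(.5,1.83,.1):
    r=130;p=(70-r*np.cos(t)+2*0,0,79+r*np.sin(t)+2*np.cos(t));print(round(t,2),np.round(p),delta(52,p,19,11)[0].tolist())
E
```

```text
6.7333 [ 0.2596  0.075  -0.942  -0.2486 -0.4924  0.4319] [521.34311582  90.09214704 147.84993056] [-3.04539639e-04  4.94436745e-01  1.19019357e-01]
0.5 [-44.   0. 143.] [0.05, -0.01, -0.18, -0.17, 0.24, -0.03]
0.6 [-37.   0. 154.] [-0.08, -0.01, 1.1, -0.17, 0.24, -0.03]
0.7 [-29.   0. 164.] [-0.09, -0.0, 2.39, -0.17, 0.24, -0.03]
0.8 [-21.   0. 174.] [0.04, 0.0, 3.68, -0.17, 0.24, -0.03]
0.9 [-11.   0. 182.] [0.29, 0.0, 4.94, -0.17, 0.24, -0.03]
1.0 [ -0.   0. 189.] [0.68, 0.01, 6.17, -0.17, 0.24, -0.03]
1.1 [ 11.   0. 196.] [1.18, 0.01, 7.36, -0.17, 0.24, -0.03]
1.2 [ 23.   0. 201.] [1.81, 0.01, 8.49, -0.17, 0.24, -0.03]
1.3 [ 35.   0. 205.] [2.54, 0.02, 9.56, -0.17, 0.24, -0.03]
1.4 [ 48.   0. 207.] [3.38, 0.02, 10.54, -0.17, 0.24, -0.03]
1.5 [ 61.   0. 209.] [4.32, 0.02, 11.44, -0.17, 0.24, -0.03]
1.6 [ 74.   0. 209.] [5.34, 0.02, 12.24, -0.17, 0.24, -0.03]
1.7 [ 87.   0. 208.] [6.44, 0.02, 12.94, -0.17, 0.24, -0.03]
1.8 [100.   0. 205.] [7.6, 0.03, 13.52, -0.17, 0.24, -0.03]
```

Emit:
servo_tool(
  deltas=[
    [[0,0,0.5,0,0,0],[-0.1,0,1.1,0,0,0],[-0.1,0,1.6,0,0,0],[-0.1,0,2.0,0,0,0],[-0.1,0,2.4,0,0,0],[-0.05,0,2.8,0,0,0],[0,0,3.2,0,0,0],[0.04,0,3.7,0,0,0],[0.1,0,4.1,0,0,0],[0.2,0,4.5,0,0,0],[0.3,0,4.95,0,0,0],[0.4,0,5.3,0,0,0],[0.5,0,5.7,0,0,0],[0.7,0,6.2,0,0,0],[0.85,0,6.6,0,0,0],[1.0,0,7.0,0,0,0],[1.2,0,7.4,0,0,0],[1.4,0,7.8,0,0,0],[1.6,0,8.15,0,0,0],[1.8,0,8.5,0,0,0]],
  ],
)

```text
time_s: 8.4
tcp_pos: [583.1, 65.0, 204.2]
tcp_rot: [0.129, 0.65, -0.369]
ft_force: [-0.2, 0.3, -0.4]
opening: 0.003
```

```bash
python3 - <<'E'
from h import *
s=robot.observe();print(s["time_s"],s["q"].round(4),s["tcp_pos"],s["ft_force"])
for t in np.arange(1.2,1.83,.1):
    r=130;p=(70-r*np.cos(t)+2*0,0,79+r*np.sin(t)+2*np.cos(t));print(round(t,2),np.round(p),delta(52,p,19,11)[0].tolist())
ims=[robot.snapshot(n)[:,:,::-1] for n in("scene","top")]
a=ims[0][60:270,150:400];b=ims[1][130:340,130:380]
cv2.imwrite("pics/c.png",cv2.resize(np.hstack([a,b]),None,fx=1.6,fy=1.6,interpolation=cv2.INTER_CUBIC))
E
```

```text
8.4 [ 0.16    0.0497 -0.7679 -0.0826 -0.4197  0.3562] [583.1319903   64.98600949 204.19092217] [-0.24128082  0.3205535  -0.40205309]
1.2 [ 23.   0. 201.] [-0.02, 0.02, -0.05, -0.17, 0.24, -0.02]
1.3 [ 35.   0. 205.] [0.72, 0.02, 1.02, -0.17, 0.24, -0.02]
1.4 [ 48.   0. 207.] [1.56, 0.02, 2.0, -0.17, 0.24, -0.02]
1.5 [ 61.   0. 209.] [2.5, 0.02, 2.9, -0.17, 0.24, -0.02]
1.6 [ 74.   0. 209.] [3.52, 0.03, 3.7, -0.17, 0.24, -0.02]
1.7 [ 87.   0. 208.] [4.62, 0.03, 4.4, -0.17, 0.24, -0.02]
1.8 [100.   0. 205.] [5.78, 0.03, 4.98, -0.17, 0.24, -0.02]
```

View pics/c.png

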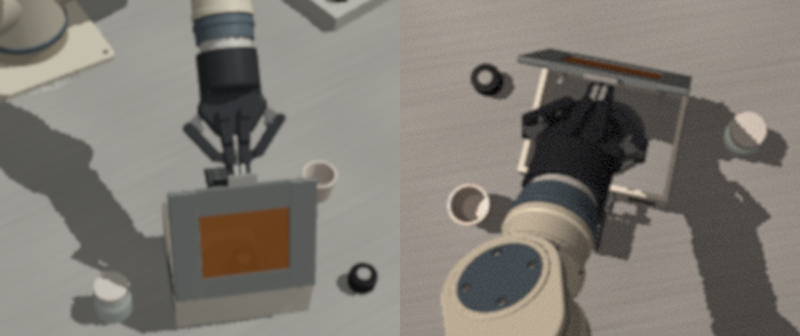

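The lid is following, now near 1.2 rad, with the fingertips at its underside mid-edge. I carry on gently past upright.

Emit:
servo_tool(
  deltas=[
    [[0.2,0,0.3,0,0,0],[0.4,0,0.6,0,0,0],[0.6,0,0.85,0,0,0],[0.8,0,1.1,0,0,0],[1.0,0,1.35,0,0,0],[1.2,0,1.6,0,0,0],[1.4,0,1.85,0,0,0],[1.65,0,2.1,0,0,0],[1.9,0,2.35,0,0,0],[2.15,0,2.6,0,0,0],[2.4,0,2.8,0,0,0],[2.65,0,3.0,0,0,0],[2.9,0,3.2,0,0,0],[3.15,0,3.4,0,0,0],[3.4,0,3.6,0,0,0],[3.65,0,3.8,0,0,0],[3.9,0,3.95,0,0,0],[4.15,0,4.1,0,0,0],[4.4,0,4.25,0,0,0],[4.6,0,4.4,0,0,0]],
  ],
)

```text
time_s: 10.17
tcp_pos: [642.3, 41.1, 211.0]
tcp_rot: [0.129, 0.65, -0.369]
ft_force: [-0.1, -0.8, 0.1]
opening: 0.0
```

```bash
python3 - <<'E'
from h import *
s=robot.observe();print(s["time_s"],s["q"].round(4),s["tcp_pos"],s["ft_force"])
for t in np.arange(1.7,1.83,.1):
    r=130;p=(70-r*np.cos(t)+2*0,0,79+r*np.sin(t)+2*np.cos(t));print(round(t,2),np.round(p),delta(52,p,19,11)[0].tolist())
E
```

```text
10.1667 [ 0.0869  0.1195 -0.6693 -0.0743 -0.3652  0.3041] [642.34277261  41.05772117 210.95538205] [-0.09808399 -0.76719121  0.12870513]
1.7 [ 87.   0. 208.] [-0.02, 0.03, -0.05, -0.2, 0.26, -0.02]
1.8 [100.   0. 205.] [1.15, 0.03, 0.54, -0.2, 0.26, -0.02]
```

Emit:
servo_tool(
  deltas=[
    [[0.2,0,0.1,0,0,0],[0.4,0,0.2,0,0,0],[0.6,0,0.3,0,0,0],[0.8,0,0.4,0,0,0],[0.8,0,0.4,0,0,0],[0.8,0,0.4,0,0,0],[0.8,0,0.4,0,0,0],[0.8,0,0.4,0,0,0]],
  ],
)

```text
time_s: 10.83
tcp_pos: [650.4, 37.8, 209.2]
tcp_rot: [0.129, 0.65, -0.369]
ft_force: [-0.1, 0.8, 0.2]
opening: 0.0
```

Emit:
servo_tool(
  deltas=[
    [[-0.5,0,-0.3,0,0,0],[-1.2,0,-0.8,0,0,0],[-2.2,0,-1.3,0,0,0],[-3.5,0,-2.0,0,0,0],[-5,0,-2.5,0,0,0],[-6.5,0,-3,0,0,0],[-8,0,-3.5,0,0,0],[-9.5,0,-4,0,0,0],[-11,0,-4,0,0,0],[-12.5,0,-4,0,0,0],[-14,0,-4,0,0,0],[-14,0,-4,0,0,0],[-14,0,-4,0,0,0],[-14,0,-4,0,0,0],[-14,0,-4,0,0,0],[-14,0,-4,0,0,0],[-14,0,-4,0,0,0],[-14,0,-4,0,0,0]],
  ],
)

```text
time_s: 12.33
tcp_pos: [525.1, 88.1, 262.7]
tcp_rot: [0.129, 0.651, -0.369]
ft_force: [0.2, 0.2, -0.4]
opening: 0.001
```

```bash
python3 - <<'E'
from h import *
s=robot.observe();print(s["time_s"],s["q"].round(4),s["tcp_pos"],rel(s["tcp_pos"]),s["ft_force"])
ims=[robot.snapshot(n)[:,:,::-1] for n in("scene","top")]
a=ims[0][60:270,150:400];b=ims[1][130:340,130:380]
cv2.imwrite("pics/d.png",cv2.resize(np.hstack([a,b]),None,fx=1.6,fy=1.6,interpolation=cv2.INTER_CUBIC))
E
```

```text
12.3333 [ 0.2518 -0.104  -0.7227  0.1475 -0.4874  0.4264] [525.10214131  88.08261683 262.74659937] [-60.88900259  -0.35540844 262.74659937] [ 0.20599196  0.15826555 -0.35018836]
```

View pics/d.png

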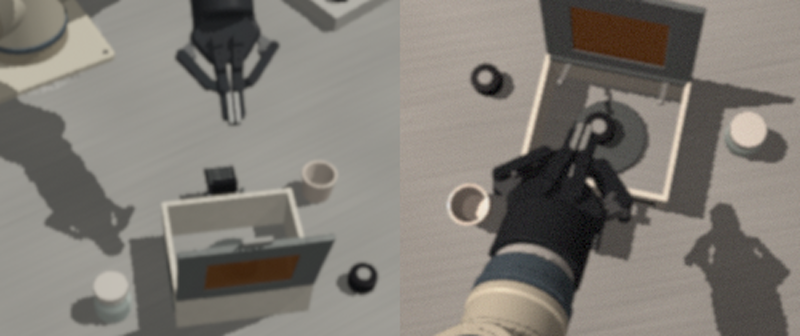

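Lid past upright in both views; the puck, jar and crucible are where they were. I draw back further, let it settle and measure the angle.

Emit:
servo_tool(
  deltas=[
    [[-2,0,0,0,0,0],[-4,0,0,0,0,0],[-6,0,0,0,0,0],[-6,0,0,0,0,0],[-6,0,0,0,0,0],[-6,0,0,0,0,0],[-6,0,0,0,0,0],[-6,0,0,0,0,0],[-6,0,0,0,0,0],[-6,0,0,0,0,0],[-6,0,0,0,0,0],[-6,0,0,0,0,0],[-6,0,0,0,0,0],[-6,0,0,0,0,0],[-6,0,0,0,0,0],[-6,0,0,0,0,0],[-6,0,0,0,0,0],[-6,0,0,0,0,0],[-6,0,0,0,0,0],[-6,0,0,0,0,0]],
  ],
)

```text
time_s: 14.1
tcp_pos: [481.1, 105.8, 299.7]
tcp_rot: [0.129, 0.65, -0.369]
ft_force: [1.0, -0.3, -0.6]
opening: -0.003
```

```bash
cat > m.py <<'E'
from h import *
np.set_printoptions(precision=1,suppress=True)
R={}
for n in("scene","top"):
    im=robot.snapshot(n)[:,:,::-1].copy();hs=cv2.cvtColor(im,cv2.COLOR_BGR2HSV)
    m=cv2.inRange(hs,(3,130,30),(20,255,255)); m[:120]=0; m[300:]=0
    if n=="top": m[:]=cv2.inRange(hs,(3,130,30),(20,255,255)); m[:90]=0;m[300:]=0
    c=max(cv2.findContours(m,0,2)[0],key=cv2.contourArea);r=cv2.boxPoints(cv2.minAreaRect(c))
    q=cv2.approxPolyDP(c,4,True)[:,0];R[n]=q;print(n,q.tolist())
for b in R["top"]:
    a=min(R["scene"],key=lambda a:tri(a,b)[1]+(0 if 80<tri(a,b)[0][2]<250 else 1e3));p,g=tri(a,b);print(a,b,rel(p),round(g,1))
s=robot.observe();print(s["time_s"],s["ft_force"],s["qd"].round(3))
E
python3 m.py
```

```text
scene [[335, 220], [281, 226], [279, 239], [330, 233]]
top [[237, 135], [239, 159], [294, 169], [296, 146]]
[335 220] [237 135] [ 99.7  54.8 175.1] 3.0
[330 233] [239 159] [ 80.9  54.8 100.9] 1.3
[279 239] [294 169] [ 82.6 -50.6 103.5] 2.1
[281 226] [296 146] [100.8 -49.4 177.1] 0.4
14.2 [ 0.2 -0.6  0.1] [ 0. -0. -0. -0.  0. -0.]
```

The window leans 14° past upright (about 1.81 rad), so the lid is on its stop. Handing in.

```bash
python3 -c "
from plant import robot
print(robot.hand_in())"
```

```text
the job is handed in; nothing more can be done
None
```

The box is open and the job is handed in at about 14 s; the hand-in returned no verdict.

- **Release:** I pressed the tab down to its stop with closed fingertips, at about 18–20 N. The lid sprang up by itself to about 0.74 rad (measured) while nothing touched it.
- **Opening:** I pushed the lid slowly from below its front edge past upright, then drew back.
- **Last checks:** Triangulating from both cameras put the lid about 14° past upright, roughly 1.81 rad against the 1.8 stop. The wrist force was near zero and the arm was still and clear of the box. In the pictures the puck, jar and crucible stood where they were.
- **What went wrong on the way:** Joint 3 touched the end of its range (read −1.0417 against the rounded −1.04) during one approach pose, and the tool ended about 1 cm off. I fixed it by tilting the tool less. I could not check whether that counts as passing the range.

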